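# Refit the clutch knob of the spool winder and hold it down

## Robot

A 6-joint arm with a two-finger parallel gripper is mounted at the origin on the work surface. World frame = base frame: x ahead of the robot, y to its left, z up, the work surface at z = 0. Lengths are in m, angles in rad, forces in N, time in s.
With the tool pointing down it reaches from about 0.35 to 0.85 m from the base axis. Payload 8.1 kg.
Tool frame: the origin (TCP) lies midway between the tips of the shut fingers; the grasp point (between the pads) lies 19 mm behind it (robot.tcp_to_grasp is the distance from the TCP to the grasp point, in m); x points along the fingers, y is the direction in which the jaws open and shut, and the axes are right-handed (so a half turn about x gives the same grasp; the last joint's range is limited). The gripper opens to 93 mm and grips with 3 to 60 N. Pads are 15 mm wide; open, the fingers measure 128 mm over their backs; the gripper's body (75 mm by 188 mm) begins 65 mm behind the grasp point.
Start: joints at [1.194, 0.13, 1.488, -0, 1.523, -0.085], TCP at [0.173, 0.575, 0.219] pointing down, gripper open.
Joint ranges: [-2.96, 2.96], [-0.89, 2.26], [0.02, 2.5], [-1.34, 4.48], [0, 2.73], [-2.66, 2.66]. Speed limits (rad/s): [2.39, 2.39, 2.79, 3.14, 3.14, 3.14].

## Interface

Orientations are given as a rotation vector (axis times angle).
In Python, from plant import robot gives the robot as it stands.
- The arm moves only by the tool play_rows, never from a script. Its argument "plan" is a list of rows, each an object with "slide": the shift along the world's x, y, z as a fraction of full scale, a list of three; "roll": the turn about the world's z as a fraction of full scale; "fingers": the gripper command: -1 is shut, 1 is fully open, values between are in proportion. A call has 1 to 20 rows; each row shifts and turns the commanded pose from where the row before left it; what a row does not reach is not made up. Full scale, the value 1, is 30 mm for a shift and 8 degrees for a turn. A row lasts 1/8 s, in which the tool goes at most 62.5 mm and 10.7 degrees, less where a joint would pass 70% of its speed; a pose out of reach is approached as far as the arm can. A call with a number of a shift or a turn outside -1 to 1 is refused whole. A call with a gripper value outside its range is refused whole. The fingers move at their own pace and stop on an object; "squeeze" is the grip in N (left out, the last holds). Time passes only in rows, so rows that do not move let the fingers close. It gives the time, the measured TCP pose, the force and the opening at its end, in the units of the state.
- robot.read_state(): the state, without advancing time (a new reading comes with each control period).
- robot.read_camera(name): name is "side" or "top"; returns the picture (420x560x3 uint8, red, green, blue); there is no depth.
- robot.get_calibration(name): a dict with "fx", "fy", "cx", "cy" (pixels), "R" (3x3) and "t" (3): a world point X has camera coordinates R X + t. Camera axes: x right, y down, z forward; pixel columns grow to the right and rows downward; lengths in m; the calibration is good to about 2 mm. A picture is of the moment at which its call begins. get_calibration takes no time and is no camera call.
- robot.close_job(): hands the job in, once; it reports no verdict.
Trained networks look in the newest picture that a camera, given by its name, has taken for a name from the list of things; names that differ only in an ending like _2 or _b are one class to them, and where a whole thing is asked for, a point or a joint stands for the part that bears it (a point fixed in the world has none). Each returns a list of dicts, best first, with "p" (0 to 1); they miss things now and then, are a little off and sometimes report something else, mostly with a low value. They report only what shows in the picture. A call takes as long as a camera call.
- robot.boxes_of(camera, target): "extent" ([centre column, centre row, width, height] in pixels, round what is visible of it).
- robot.regions_of(camera, target): "region" (420x560 bool, what is visible of it) and "extent" ([centre column, centre row, width, height] in pixels, round what is visible of it).
- robot.mark_of(camera, target): "point" ([column, row] in pixels: a listed point, or the origin of a listed thing).
The state is a dict: "t": time; "q": joint angles; "dq": joint speeds; "joint_torque": joint torques, N m; "tool_pos": TCP position; "orientation": TCP orientation; "force": force on the tool from outside, world axes, zero at the start; "wrist_torque": the same for the moment, N m; "opening": finger opening in m.
Only numpy, scipy, OpenCV 4.12 (cv2) and the standard library are available. Lean on these libraries where they do the work, as an engineer would, in place of code of your own. Each camera call takes 0.05 s, during which the arm holds its last target.

## Task

On the thread-spool winder, first release the spindle brake by turning its black bar-grip selector clockwise (seen from above) until it clicks over to its far stop. Then pick up the loose round knob from the bench, turn it so that its D-shaped bore matches the flat on the winder's D-shaft, push it onto the shaft and press it all the way down against the spring collar. Finish while still holding the knob pressed down, do not let go, and leave the other things on the bench where they stand.

Things in the scene. Friction and masses are not known exactly. Their poses are not given: they have to be found in the camera images.
- knob: Loose round knob, black plastic, aluminium disc on top, 46 mm diameter, 32 mm high plus a 5 mm high black pointer ridge on top, 40 to 85 g. Stands upright on the bench, bore down. Origin: centre of its underside; z up; x axis points along the ridge from the centre to its pointed end at the rim.
- knob_bore (a point): Mouth of the knob's blind bore, at the knob's origin, same axes. D-shaped: 20 mm diameter, 25 mm deep, flat 6 mm from the axis on the +x side (under the ridge's pointed end), 2 mm chamfer at the mouth.
- shaft: Upright steel D-shaft on top of the winder (fixed, does not turn): 18 mm diameter, flat 5 mm from the axis on the +x side, rising 26 mm above the origin, top 3 mm chamfered. Origin: on its axis at the winder's top face, 60 mm above the bench; x points level to the flat's side, z up. Its angle on the winder varies.
- arrow (a point): Tip of a flat aluminium arrow lug, 4 mm high, lying on the winder's top 26 to 42 mm from the shaft's axis on the side of the shaft's flat (+x): the knob's pointed ridge must point the same way as this arrow.
- collar (a joint): Brass spring collar round the D-shaft, 38 mm diameter, under the knob. 0 = up, its top 12 mm above the shaft's origin; 0.008 (m) = pressed fully down, top 4 mm above the origin. About 3.5 N starts it moving, about 9 N holds it fully down; it springs back when let go.
- brake_grip (a point): Grip point of the brake selector: on its vertical axis, in the middle of its upright bar grip (bar 44 mm long, 12 mm thick, 27 mm high), 29 mm above the winder's top face and 10 mm below the bar's top. The bar runs along the point's x axis at all times (the point turns with the bar); z up.
- brake (a joint): Angle of the brake selector in rad: starts at 0 (braked), grows clockwise seen from above, stop at 1.2 (released). A sprung over-centre detent resists with about 0.15 N m at first and less towards 0.6, then snaps it on to 1.2; let go short of 0.6 it goes back to 0.
- winder: The spool winder, a grey fixed housing 180 x 260 mm, 60 mm high. Origin: centre of its underside. The D-shaft stands at about x -45, y -65 mm and the brake selector at about x -45, y +65 mm in its frame; at x +60 mm, between two posts, lies a copper spool, top 56 mm above the housing.
- spool_tall: Bystander: orange thread spool, 32 mm diameter, 42 mm high, standing. Origin: centre of underside.
- spool_wide: Bystander: copper wire spool, 48 mm diameter, 28 mm high, standing. Origin: centre of underside.
- wax_tin: Bystander: flat aluminium tin, 56 mm diameter, 18 mm high. Origin: centre of underside.
- varnish_jar: Bystander: amber glass jar with black cap, 36 mm diameter, 45 mm high. Origin: centre of underside.
- stacker: Bystander: brass hair stacker, 28 mm diameter, 55 mm high, standing. Origin: centre of underside.
- hook_pad: Bystander: white foam pad with hooks, 75 x 50 x 12 mm, hooks to 23 mm. Origin: centre of underside.
- bodkin: Bystander: bodkin with a black handle, 130 mm long, lying along its x axis. Origin: its underside near the middle.

How it is judged:
By the outcome, as a careful person would: the job done as asked, in the order asked, and still so for the second after the job is handed in, while the arm keeps its last pose, push and grip.
It also fails if it takes over 61 s, if anything falls off the work surface, if the arm or the gripper's body presses on something with over 40 N, if the wrist force passes 120 N, or if a joint passes its speed limit or range.

## Working session

There is one attempt and no reset: what is moved stays moved. The work goes in short steps, Python scripts to look and compute and a tool call to move; the robot and the scene stay as the last step left them, time stands still between calls to the robot, and variables do not carry over. Pictures are saved under pics/ and viewed, and the job is handed in when it is done.

Besides the shell and the picture viewer there is one more tool, called in YAML: its name, and indented under it one key for each argument. play_rows: Moves the arm, as the interface text tells. Its arguments: {"type":"object","properties":{"plan":{"type":"array","items":{"type":"object","properties":{"slide":{"type":"array","items":{"type":"number","minimum":-1,"maximum":1}},"roll":{"type":"number","minimum":-1,"maximum":1},"fingers":{"type":"number"}}}},"squeeze":{"type":"number"}},"required":["plan"]}

```bash
ls; mkdir -p pics; cat > h.py <<'E'
import numpy as np, cv2
from plant import robot
def snap(n,f):
    im=robot.read_camera(n); cv2.imwrite('pics/'+f,cv2.cvtColor(im,cv2.COLOR_RGB2BGR)); return im
def ray(n,uv,z):
    c=robot.get_calibration(n); R=np.array(c['R']);t=np.array(c['t'])
    d=R.T@np.array([(uv[0]-c['cx'])/c['fx'],(uv[1]-c['cy'])/c['fy'],1]); o=-R.T@t
    return o+d*(z-o[2])/d[2]
def proj(n,X):
    c=robot.get_calibration(n); p=np.array(c['R'])@np.array(X)+np.array(c['t'])
    return np.array([c['fx']*p[0]/p[2]+c['cx'],c['fy']*p[1]/p[2]+c['cy']])
E
python3 - <<'E'
from h import *
np.set_printoptions(precision=4,suppress=True)
for n in ['top','side']:
    snap(n,n+'0.png'); c=robot.get_calibration(n); print(n,c['fx'],-np.array(c['R']).T@c['t'],np.array(c['R']))
    for k in ['knob','knob_bore','shaft','arrow','brake_grip','winder','collar']:
        try:
            r=robot.mark_of(n,k)[:2] if k!='collar' else robot.boxes_of(n,k)[:2]
            print(k,r)
        except Exception as e: print(k,e)
s=robot.read_state(); print(s)
E
```

```text
pics
top 523.2890744670706 [ 0.2573 -0.0976  1.2973] [[ 0.0198 -0.9998 -0.0076]
 [-0.98   -0.0179 -0.198 ]
 [ 0.1978  0.0113 -0.9802]]
knob []
knob_bore []
shaft [{'point': [197.1, 205.3], 'p': 0.94}]
arrow [{'point': [201.5, 185.9], 'p': 0.61}, {'point': [426.8, 247.1], 'p': 0.38}]
brake_grip [{'point': [352.6, 137.5], 'p': 0.65}, {'point': [149.0, 189.3], 'p': 0.57}]
winder [{'point': [186.3, 188.9], 'p': 0.69}]
collar [{'extent': [202.4, 201.6, 17.5, 15.1], 'p': 0.44}, {'extent': [416.0, 151.5, 15.0, 13.6], 'p': 0.18}]
side 534.7534177588975 [ 0.3023 -0.8635  0.9838] [[ 0.9586 -0.284  -0.0189]
 [-0.2222 -0.7053 -0.6732]
 [ 0.1779  0.6496 -0.7392]]
knob [{'point': [282.5, 277.6], 'p': 0.65}, {'point': [286.8, 389.7], 'p': 0.4}]
knob_bore [{'point': [282.4, 274.9], 'p': 0.79}, {'point': [180.8, 169.2], 'p': 0.48}]
shaft [{'point': [250.8, 167.8], 'p': 0.9}]
arrow [{'point': [274.1, 162.3], 'p': 0.71}]
brake_grip [{'point': [249.5, 125.5], 'p': 0.67}]
winder [{'point': [272.2, 167.3], 'p': 0.91}]
collar [{'extent': [275.4, 162.2, 77.2, 85.3], 'p': 0.28}]
{'t': 0.8, 'q': array([ 1.1936,  0.1304,  1.4882,  0.    ,  1.523 , -0.0854]), 'dq': array([-0.    ,  0.0007,  0.0009,  0.001 ,  0.001 , -0.0019]), 'joint_torque': array([  0.0012, -55.9705, -49.2032,   0.0766,   0.0225,  -0.    ]), 'tool_pos': array([0.1726, 0.5746, 0.2186]), 'orientation': array([ 0.229 ,  1.5586, -0.229 ]), 'force': array([ 0.2039, -0.0395,  0.2299]), 'wrist_torque': array([ 0.0006, -0.0439,  0.0543]), 'opening': 0.09335149233906956}
```

View pics/top0.png

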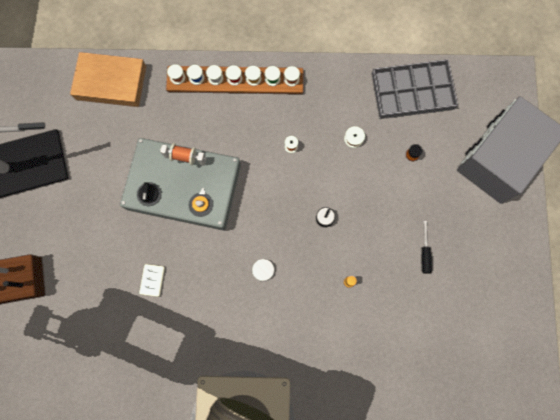

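View pics/side0.png

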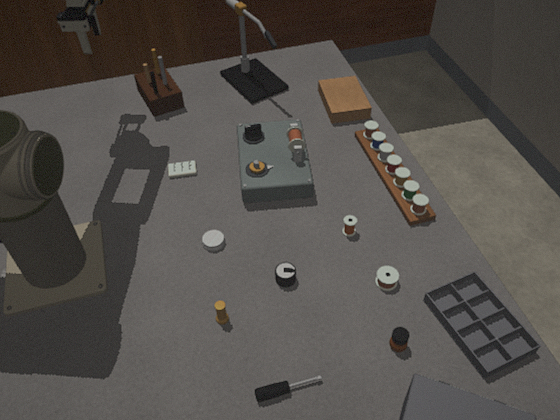

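```bash
python3 - <<'E'
import cv2
t=cv2.imread('pics/top0.png');s=cv2.imread('pics/side0.png')
cv2.imwrite('pics/t0w.png',cv2.resize(t[110:270,110:320],None,fx=3.6,fy=3.6,interpolation=cv2.INTER_CUBIC))
cv2.imwrite('pics/s0w.png',cv2.resize(s[90:240,190:390],None,fx=4,fy=4,interpolation=cv2.INTER_CUBIC))
E
python3 - <<'E'
import cv2
t=cv2.imread('pics/top0.png');s=cv2.imread('pics/side0.png')
def c(im,x,y,r,f=9): return cv2.resize(im[y-r:y+r,x-r:x+r],None,fx=f,fy=f,interpolation=cv2.INTER_CUBIC)
import numpy as np
r=22;f=9
row1=np.hstack([c(t,148,193,r,6),c(t,200,200,r,6),c(t,326,217,r,6)])
row2=np.hstack([c(s,254,131,r,6),c(s,260,166,r,6),c(s,285,274,r,6)])
cv2.imwrite('pics/crops.png',np.vstack([row1,row2]))
E
```

```text
(no output)
```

View pics/t0w.png

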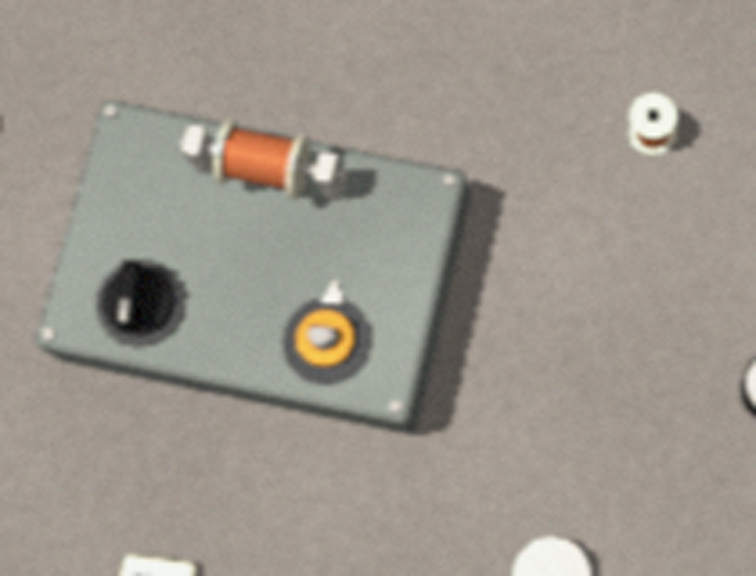

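View pics/crops.png

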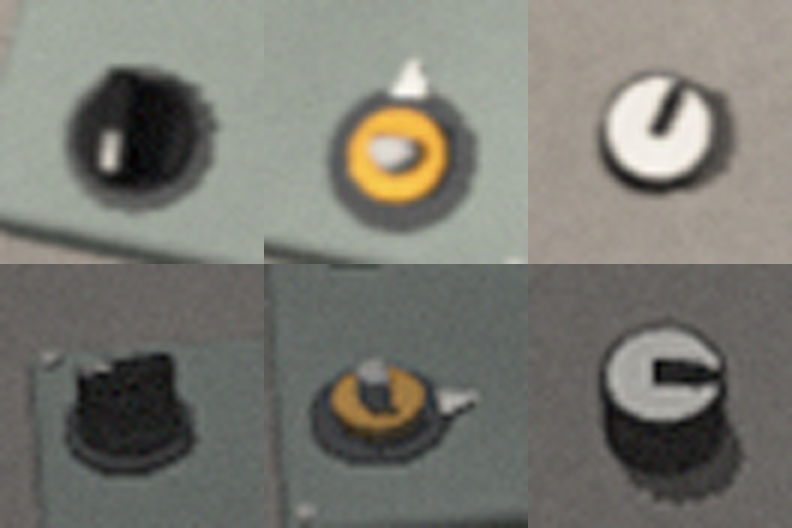

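```bash
python3 - <<'E'
from h import *
np.set_printoptions(precision=4,suppress=True)
t=cv2.imread('pics/top0.png');s=cv2.imread('pics/side0.png')
def crop(im,x,y,r,f=10,g=1.0):
    return np.clip(255*(cv2.resize(im[y-r:y+r,x-r:x+r],None,fx=f,fy=f,interpolation=cv2.INTER_CUBIC)/255.)**g,0,255)
cv2.imwrite('pics/br.png',np.hstack([crop(t,148,193,19,10,.4),crop(s,254,131,19,10,.4)]))
# screws (crop t0w /3.6 + (110,110))
S=[(110,110),(449,180),(395,406),(47,333)]
P=[ray('top',(u/3.6+110,v/3.6+110),.06) for u,v in S]
for p in P: print(p)
c=sum(P)/4; print('c',c)
e=P[0]-P[1]; f=P[3]-P[2]; g=P[1]-P[2]; h=P[0]-P[3]
for v in (e,f,g,h): print(np.linalg.norm(v[:2]),np.degrees(np.arctan2(v[1],v[0])))
# collar & knob disc
for n,im in (('top',t),('side',s)):
    hsv=cv2.cvtColor(im,cv2.COLOR_BGR2HSV)
    x0,y0=((180,185) if n=='top' else (240,150))
    roi=hsv[y0:y0+40,x0:x0+40]; 
    m=((roi[...,0]>8)&(roi[...,0]<30)&(roi[...,1]>120)).astype(np.uint8)
    pts=cv2.findContours(m,0,1)[0]; pts=max(pts,key=len)
    el=cv2.fitEllipse(cv2.convexHull(pts)); uv=np.array(el[0])+[x0,y0]; print(n,'collar',el,uv,ray(n,uv,.072))
    x0,y0=((308,198) if n=='top' else (268,254))
    roi=cv2.cvtColor(im[y0:y0+36,x0:x0+36],cv2.COLOR_BGR2GRAY); roi=im[y0:y0+36,x0:x0+36].min(2)
    th=195 if n=='top' else 120
    m=(roi>th).astype(np.uint8)
    pts=max(cv2.findContours(m,0,1)[0],key=len)
    el=cv2.fitEllipse(cv2.convexHull(pts)); uv=np.array(el[0])+[x0,y0]; print(n,'knob',el,uv,ray(n,uv,.032))
E
```

```text
[0.6701 0.2737 0.06  ]
[0.624 0.038 0.06 ]
[0.4669 0.068  0.06  ]
[0.5124 0.3046 0.06  ]
c [0.5683 0.1711 0.06  ]
0.24018990620900102 78.95231311508353
0.24088787479201057 79.1211144810678
0.16000592945572598 -10.82932004165859
0.16071447927264715 -11.078741031096778
top collar ((19.863372802734375, 18.419178009033203), (15.63242244720459, 16.724300384521484), 76.15385437011719) [199.8634 203.4192] [0.511  0.1161 0.072 ]
top knob ((17.310810089111328, 17.739402770996094), (15.257389068603516, 15.448554039001465), 130.52389526367188) [325.3108 215.7394] [ 0.494  -0.1871  0.032 ]
side collar ((16.34343719482422, 16.47395133972168), (10.7803373336792, 14.067519187927246), 85.5200424194336) [256.3434 166.474 ] [0.5109 0.1108 0.072 ]
side knob ((17.05051612854004, 15.97780990600586), (14.673834800720215, 18.022314071655273), 88.52339935302734) [285.0505 269.9778] [ 0.4947 -0.1897  0.032 ][ WARN:0@0.495] global loadsave.cpp:1063 imwrite_ Unsupported depth image for selected encoder is fallbacked to CV_8U.
```

View pics/br.png

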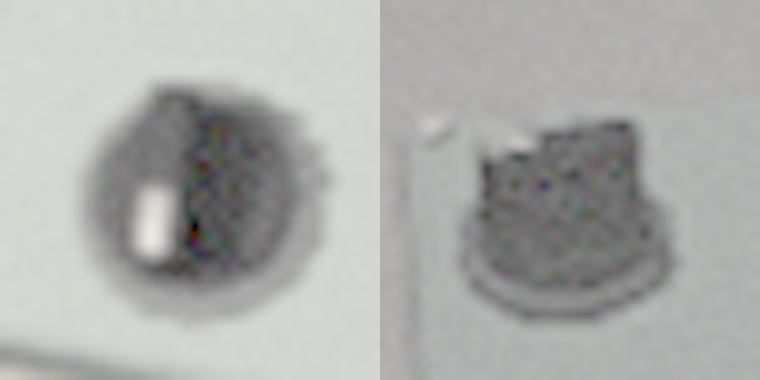

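```bash
python3 - <<'E'
from h import *
np.set_printoptions(precision=4,suppress=True)
for n,uvs in (('top',[(129+15.2,174+26.2),(129+17.5,174+8.8)]),('side',[(235+49/10,112+14.5),(235+63.5/10,112+12.4)])):
    P=[ray(n,np.array(u),.099) for u in uvs]; d=P[1]-P[0]; print(n,P,np.linalg.norm(d),np.degrees(np.arctan2(d[1],d[0])))
def tri(u1,u2):
    A=[];b=[]
    for n,uv in (('top',u1),('side',u2)):
        c=robot.get_calibration(n);R=np.array(c['R']);tt=np.array(c['t'])
        d=R.T@np.array([(uv[0]-c['cx'])/c['fx'],(uv[1]-c['cy'])/c['fy'],1]);o=-R.T@tt;d/=np.linalg.norm(d)
        M=np.eye(3)-np.outer(d,d);A.append(M);b.append(M@o)
    return np.linalg.solve(sum(A),sum(b))
print('collar',tri((199.9,203.4),(256.3,166.5)),'knob',tri((325.3,215.7),(285.05,270)))
for n in('top','side'):
    print(n,proj(n,[.512,.116,.086]),proj(n,[.5365,.2435,.089]),proj(n,[.494,-.188,.032]))
# arrow tip/ridge
x0,y0=178,178
print('arrow top', ray('top',(178+(410-264)/6,178+62/6),.064)) 
print('arrow side', ray('side',(238+(477-264)/6,144+(398-264)/6),.064))
for n,a,b in(('top',(304+(657-528)/6,195+130/6),(304+(682-528)/6,195+84/6)),('side',(263+(655-528)/6,252+(370-264)/6),(263+(720-528)/6,252+(378-264)/6))):
    p,q=ray(n,a,.037),ray(n,b,.037); d=q-p; print('ridge',n,p,q,np.linalg.norm(d),np.degrees(np.arctan2(d[1],d[0])))
E
```

```text
top [array([0.5107, 0.2426, 0.099 ]), array([0.5529, 0.2402, 0.099 ])] 0.042193872931533566 -3.259699914515227
side [array([0.503 , 0.2453, 0.099 ]), array([0.5087, 0.2528, 0.099 ])] 0.009394560638123073 52.277347960975796
collar [0.5122 0.117  0.0662] knob [ 0.495  -0.1874  0.0285]
top [198.964  201.7845] [145.7392 190.4856] [325.6642 215.7301]
side [255.9619 160.9083] [252.5956 127.4659] [284.5342 269.4435]
arrow top [0.5501 0.1134 0.064 ]
arrow side [0.5543 0.1067 0.064 ]
ridge top [ 0.4907 -0.1872  0.037 ] [ 0.51   -0.1974  0.037 ] 0.021818690961590385 -27.710177093048387
ridge side [ 0.4921 -0.1919  0.037 ] [ 0.5136 -0.2024  0.037 ] 0.023944483891590134 -25.93296518179056
```

```bash
python3 - <<'E'
from h import *
from scipy.spatial.transform import Rotation as Ro
np.set_printoptions(precision=4,suppress=True)
for n,uvs in (('side',[(246,126.3),(260.5,124.3)]),):
    P=[ray(n,np.array(u),.099) for u in uvs]; d=P[1]-P[0]; print(n,P,np.linalg.norm(d),np.degrees(np.arctan2(d[1],d[0])))
s=robot.read_state();M=Ro.from_rotvec(s['orientation']).as_matrix();print(M, np.degrees(np.arctan2(M[1,1],M[0,1])))
t=cv2.imread('pics/top0.png');s=cv2.imread('pics/side0.png')
# overlay model box of bar for several angles
def crop(im,x,y,r,f,g): return np.clip(255*(cv2.resize(im[y-r:y+r,x-r:x+r],None,fx=f,fy=f,interpolation=cv2.INTER_CUBIC)/255.)**g,0,255).astype(np.uint8)
rows=[]
for n,im,c0 in(('top',t,(148,193)),('side',s,(254,131))):
    row=[]
    for a in(-3,-11):
        o=crop(im,*c0,19,10,.4); 
        for z in(.072,.099):
            q=[]
            for dx,dy in((-22,-6),(22,-6),(22,6),(-22,6)):
                r=np.radians(a);x=.5365+(dx*np.cos(r)-dy*np.sin(r))/1e3;y=.2435+(dx*np.sin(r)+dy*np.cos(r))/1e3
                q.append((proj(n,[x,y,z])-np.array(c0)+19+.5)*10)
            cv2.polylines(o,[np.int32(q)],True,(0,0,255) if z>.09 else (255,0,0),1)
        row.append(o)
    rows.append(np.hstack(row))
cv2.imwrite('pics/br2.png',cv2.resize(np.vstack(rows),(600,600)))
E
```

```text
side [array([0.5185, 0.2412, 0.099 ]), array([0.5572, 0.2376, 0.099 ])] 0.03880819897343611 -5.350935815974698
[[-0.      0.2877  0.9577]
 [ 0.      0.9577 -0.2877]
 [-1.      0.     -0.    ]] 73.28169696593785
```

View pics/br2.png

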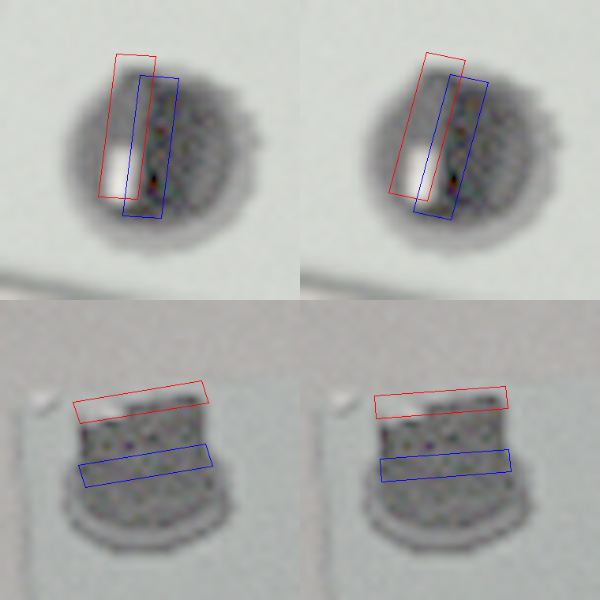

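play_rows:
  plan:
    - {"slide": [0.93, -0.85, 0], "roll": 0.12, "fingers": 0.2}
    - {"slide": [0.93, -0.85, 0], "roll": 0.12, "fingers": 0.2}
    - {"slide": [0.93, -0.85, 0], "roll": 0.12, "fingers": 0.2}
    - {"slide": [0.93, -0.85, 0], "roll": 0.12, "fingers": 0.2}
    - {"slide": [0.93, -0.85, 0], "roll": 0.12, "fingers": 0.2}
    - {"slide": [0.93, -0.85, 0], "roll": 0.12, "fingers": 0.2}
    - {"slide": [0.93, -0.85, 0], "roll": 0.12, "fingers": 0.2}
    - {"slide": [0.93, -0.85, 0], "roll": 0.12, "fingers": 0.2}
    - {"slide": [0.93, -0.85, 0], "roll": 0.12, "fingers": 0.2}
    - {"slide": [0.93, -0.85, -0.5], "roll": 0.12, "fingers": 0.2}
    - {"slide": [0.93, -0.85, -0.5], "roll": 0.12, "fingers": 0.2}
    - {"slide": [0.93, -0.85, -0.5], "roll": 0.12, "fingers": 0.2}
    - {"slide": [0.9, -0.87, -0.5], "roll": 0.15, "fingers": 0.2}
    - {"fingers": 0.2}
    - {"fingers": 0.2}
  squeeze: 40

```text
$.plan[13]: bad value
```

play_rows:
  plan:
    - {"slide": [0.93, -0.85, 0], "roll": 0.12, "fingers": 0.2}
    - {"slide": [0.93, -0.85, 0], "roll": 0.12, "fingers": 0.2}
    - {"slide": [0.93, -0.85, 0], "roll": 0.12, "fingers": 0.2}
    - {"slide": [0.93, -0.85, 0], "roll": 0.12, "fingers": 0.2}
    - {"slide": [0.93, -0.85, 0], "roll": 0.12, "fingers": 0.2}
    - {"slide": [0.93, -0.85, 0], "roll": 0.12, "fingers": 0.2}
    - {"slide": [0.93, -0.85, 0], "roll": 0.12, "fingers": 0.2}
    - {"slide": [0.93, -0.85, 0], "roll": 0.12, "fingers": 0.2}
    - {"slide": [0.93, -0.85, 0], "roll": 0.12, "fingers": 0.2}
    - {"slide": [0.93, -0.85, -0.5], "roll": 0.12, "fingers": 0.2}
    - {"slide": [0.93, -0.85, -0.5], "roll": 0.12, "fingers": 0.2}
    - {"slide": [0.93, -0.85, -0.5], "roll": 0.12, "fingers": 0.2}
    - {"slide": [0.9, -0.87, -0.5], "roll": 0.15, "fingers": 0.2}
    - {"slide": [0, 0, 0], "roll": 0, "fingers": 0.2}
    - {"slide": [0, 0, 0], "roll": 0, "fingers": 0.2}
  squeeze: 40

```text
t: 2.68
tool_pos: [0.5342, 0.2429, 0.1588]
orientation: [0.056, 1.57, -0.055]
force: [-0.5, -0.5, -0.2]
opening: 0.056
```

```bash
python3 - <<'E'
from h import *
t=snap('top','t1.png');s=snap('side','s1.png')
cv2.imwrite('pics/c1.png',np.hstack([cv2.resize(cv2.imread('pics/t1.png')[130:260,80:230],(450,390)),cv2.resize(cv2.imread('pics/s1.png')[60:190,190:310],(350,390))]))
print(robot.read_state()['t'])
E
```

```text
2.775
```

View pics/c1.png

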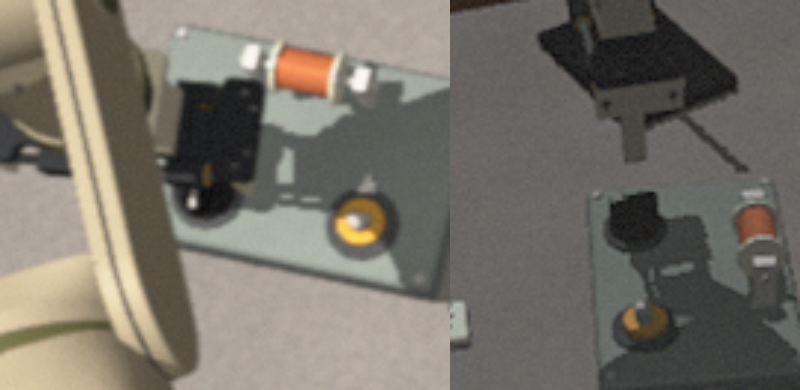

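play_rows:
  plan:
    - {"slide": [0, 0, -0.7], "roll": 0, "fingers": 0.2}
    - {"slide": [0, 0, -0.7], "roll": 0, "fingers": 0.2}
    - {"slide": [0, 0, -0.7], "roll": 0, "fingers": 0.2}
    - {"slide": [0, 0, -0.65], "roll": 0, "fingers": 0.2}
    - {"slide": [0, 0, 0], "roll": 0, "fingers": 0.2}

```text
t: 3.4
tool_pos: [0.5328, 0.2426, 0.0745]
orientation: [0.053, 1.573, -0.055]
force: [-0.8, 0.4, 0.0]
opening: 0.056
```

```bash
python3 - <<'E'
from h import *
t=snap('top','t2.png');s=snap('side','s2.png')
cv2.imwrite('pics/c2.png',np.hstack([cv2.resize(cv2.imread('pics/t2.png')[150:230,100:200],(400,320)),cv2.resize(cv2.imread('pics/s2.png')[90:170,200:300],(400,320))]))
print(proj('side',[.534,.2429,.1588]))
E
```

```text
[250.161111   106.18655618]
```

View pics/c2.png

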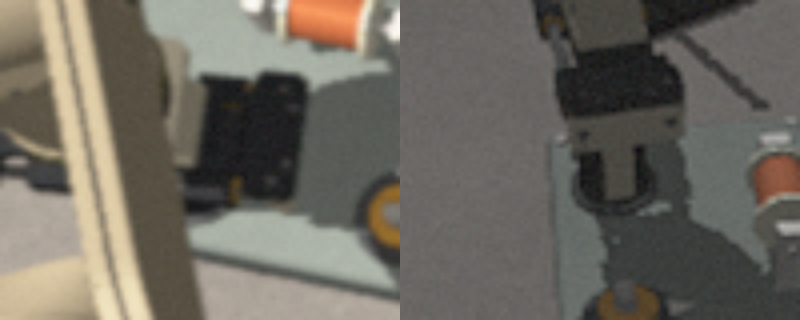

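play_rows:
  plan:
    - {"slide": [0, 0, 0], "roll": 0, "fingers": -1}
    - {"slide": [0, 0, 0], "roll": 0, "fingers": -1}
    - {"slide": [0, 0, 0], "roll": 0, "fingers": -1}
    - {"slide": [0, 0, 0], "roll": 0, "fingers": -1}
    - {"slide": [0, 0, 0], "roll": 0, "fingers": -1}
    - {"slide": [0, 0, 0], "roll": 0, "fingers": -1}
  squeeze: 40

```text
t: 4.25
tool_pos: [0.5343, 0.2412, 0.0762]
orientation: [0.053, 1.571, -0.057]
force: [-0.8, -6.0, 2.6]
opening: 0.0117
```

```bash
python3 - <<'E'
from h import *
s=robot.read_state();print(s['tool_pos'],s['orientation'],s['force'],s['wrist_torque'],s['opening'])
E
```

```text
[0.53433718 0.24123299 0.07618434] [ 0.05323154  1.57051504 -0.05668138] [-0.84098416 -5.9517393   2.57288744] [-1.11127215  0.2525959   0.16370559] 0.011702868405095457
```

play_rows:
  plan:
    - {"slide": [0, -0.04, 0], "roll": -0.3, "fingers": -1}
    - {"slide": [0, 0, 0], "roll": -0.6, "fingers": -1}
    - {"slide": [0, 0, 0], "roll": -0.7, "fingers": -1}
    - {"slide": [0, 0, 0], "roll": -0.7, "fingers": -1}
    - {"slide": [0, 0, 0], "roll": -0.7, "fingers": -1}
    - {"slide": [0, 0, 0], "roll": -0.7, "fingers": -1}
    - {"slide": [0, 0, 0], "roll": -0.7, "fingers": -1}
    - {"slide": [0, 0, 0], "roll": -0.7, "fingers": -1}
    - {"slide": [0, 0, 0], "roll": -0.7, "fingers": -1}
    - {"slide": [0, 0, 0], "roll": -0.7, "fingers": -1}
    - {"slide": [0, 0, 0], "roll": -0.7, "fingers": -1}
    - {"slide": [0, 0, 0], "roll": -0.7, "fingers": -1}
    - {"slide": [0, 0, 0], "roll": -0.5, "fingers": -1}
    - {"slide": [0, 0, 0], "roll": -0.2, "fingers": -1}
    - {"slide": [0, 0, 0], "roll": 0, "fingers": -1}

```text
t: 6.12
tool_pos: [0.5345, 0.2413, 0.0762]
orientation: [0.984, 1.337, -0.984]
force: [0.5, -1.2, 1.7]
opening: 0.0117
```

```bash
python3 - <<'E'
from h import *
from scipy.spatial.transform import Rotation as Ro
s=robot.read_state();M=Ro.from_rotvec(s['orientation']).as_matrix()
print(s['tool_pos'],np.degrees(np.arctan2(M[1,1],M[0,1])),s['force'],s['wrist_torque'],s['opening'],s['q'])
E
```

```text
[0.53448958 0.2412646  0.07618246] 17.268402247856734 [ 0.50785335 -1.19497772  1.6715221 ] [-0.27086733  0.02508092  0.45556189] 0.011677467895319387 [ 3.36760860e-01  2.05082511e-01  1.67245501e+00 -2.76568562e-04
  1.26391247e+00  3.54539339e-02]
```

play_rows:
  plan:
    - {"slide": [0, 0, 0], "roll": 0, "fingers": 0.2}
    - {"slide": [0, 0, 0], "roll": 0, "fingers": 0.2}
    - {"slide": [0, 0, 0], "roll": 0, "fingers": 0.2}
    - {"slide": [0, 0, 0], "roll": 0, "fingers": 0.2}
    - {"slide": [0, 0, 0.8], "roll": 0, "fingers": 0.5}
    - {"slide": [0, 0, 1], "roll": 0, "fingers": 0.7}
    - {"slide": [0, 0, 1], "roll": 0, "fingers": 0.7}
    - {"slide": [-0.1, -1, 1], "roll": 0.55, "fingers": 0.7}
    - {"slide": [-0.1, -1, 0], "roll": 0.55, "fingers": 0.7}
    - {"slide": [-0.1, -1, 0], "roll": 0.55, "fingers": 0.7}
    - {"slide": [-0.1, -1, 0], "roll": 0.55, "fingers": 0.7}
    - {"slide": [-0.1, -1, 0], "roll": 0.55, "fingers": 0.7}
    - {"slide": [-0.1, -1, 0], "roll": 0.55, "fingers": 0.7}
    - {"slide": [-0.1, -1, 0], "roll": 0.55, "fingers": 0.7}
    - {"slide": [-0.1, -1, 0], "roll": 0.55, "fingers": 0.7}
    - {"slide": [-0.1, -1, 0], "roll": 0.55, "fingers": 0.7}
    - {"slide": [-0.1, -1, 0], "roll": 0.55, "fingers": 0.7}
    - {"slide": [0, 0, 0], "roll": 0, "fingers": 0.7}

```text
t: 8.38
tool_pos: [0.5042, -0.0603, 0.1902]
orientation: [0.395, 1.534, -0.396]
force: [-0.2, -0.2, -0.1]
opening: 0.079
```

```bash
python3 - <<'E'
from h import *
t=snap('top','t3.png');s=snap('side','s3.png')
f=lambda a,x,y,r:cv2.resize(cv2.imread(a)[y-r:y+r,x-r:x+r],(380,380),interpolation=cv2.INTER_CUBIC)
cv2.imwrite('pics/c3.png',np.hstack([f('pics/t3.png',148,193,22),f('pics/s3.png',254,131,22)]))
E
```

```text
(no output)
```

View pics/c3.png

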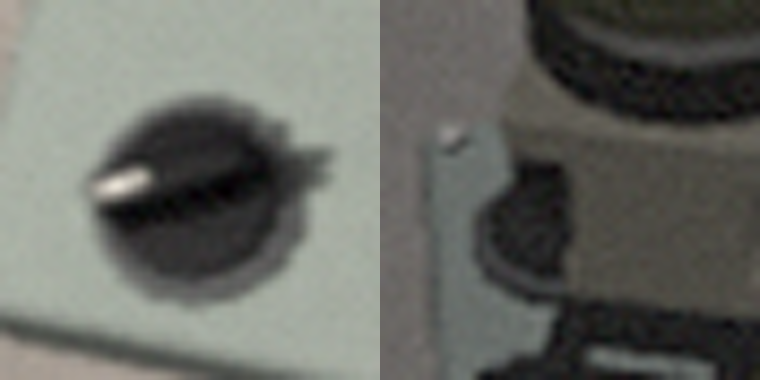

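View pics/t3.png

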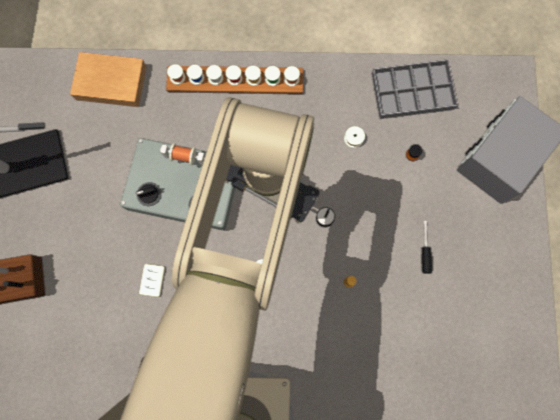

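play_rows:
  plan:
    - {"slide": [-0.065, -0.85, 0], "roll": 0, "fingers": 0.7}
    - {"slide": [-0.065, -0.85, 0], "roll": 0, "fingers": 0.7}
    - {"slide": [-0.065, -0.85, 0], "roll": 0, "fingers": 0.7}
    - {"slide": [-0.065, -0.85, 0], "roll": 0, "fingers": 0.8}
    - {"slide": [-0.065, -0.85, 0], "roll": 0, "fingers": 0.8}
    - {"slide": [0, 0, -1], "roll": 0, "fingers": 0.8}
    - {"slide": [0, 0, -1], "roll": 0, "fingers": 0.8}
    - {"slide": [0, 0, -1], "roll": 0, "fingers": 0.8}
    - {"slide": [0, 0, -1], "roll": 0, "fingers": 0.8}
    - {"slide": [0, 0, 0], "roll": 0, "fingers": 0.8}

```text
t: 9.72
tool_pos: [0.4929, -0.1841, 0.0675]
orientation: [0.395, 1.54, -0.393]
force: [-0.2, 0.1, -0.7]
opening: 0.0837
```

```bash
python3 - <<'E'
from h import *
t=snap('top','t4.png');s=snap('side','s4.png')
f=lambda a,x,y,r:cv2.resize(cv2.imread(a)[y-r:y+r,x-r:x+r],(400,400),interpolation=cv2.INTER_CUBIC)
cv2.imwrite('pics/c4.png',np.hstack([f('pics/t4.png',326,215,40),f('pics/s4.png',285,254,50)]))
print(robot.read_state()['tool_pos'])
E
```

```text
[ 0.49515199 -0.18556644  0.07089046]
```

View pics/c4.png

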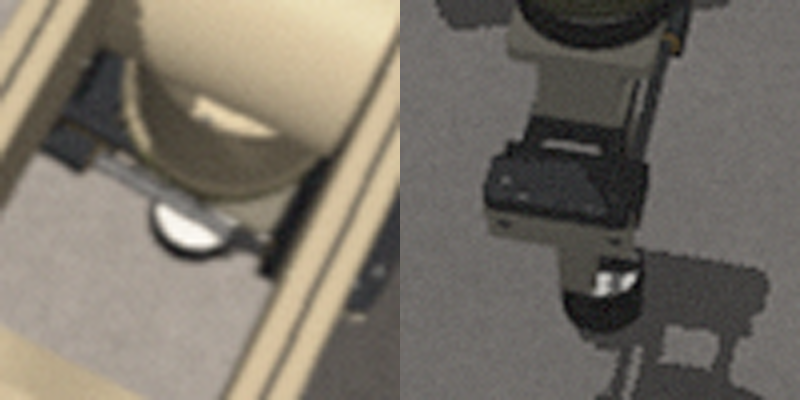

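```bash
python3 - <<'E'
import cv2,numpy as np
f=lambda a,x,y,r:cv2.resize(cv2.imread(a)[y-r:y+r,x-r:x+r],(396,396),interpolation=cv2.INTER_CUBIC)
cv2.imwrite('pics/c4b.png',np.hstack([f('pics/t4.png',148,193,22),f('pics/t4.png',200,200,22)]))
E
```

```text
(no output)
```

View pics/c4b.png

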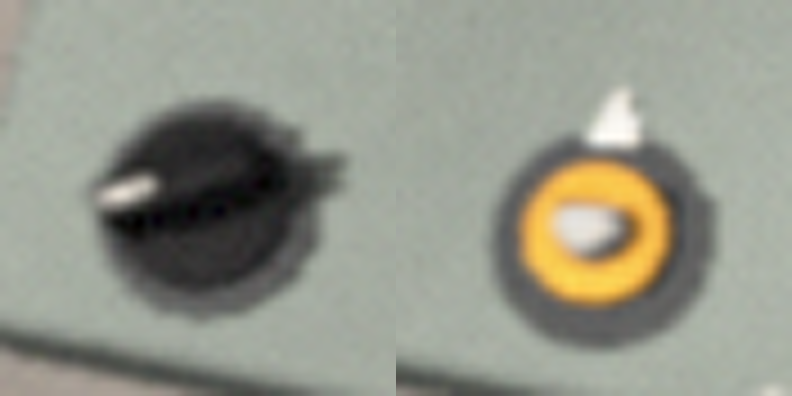

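play_rows:
  plan:
    - {"slide": [-0.05, -0.08, -0.7], "roll": 0, "fingers": 0.7}
    - {"slide": [0, 0, -0.7], "roll": 0, "fingers": 0.7}
    - {"slide": [0, 0, -0.5], "roll": 0, "fingers": 0.5}
    - {"slide": [0, 0, -0.27], "roll": 0, "fingers": 0.3}
    - {"slide": [0, 0, 0], "roll": 0, "fingers": 0.2}
    - {"slide": [0, 0, 0], "roll": 0, "fingers": -1}
    - {"slide": [0, 0, 0], "roll": 0, "fingers": -1}
    - {"slide": [0, 0, 0], "roll": 0, "fingers": -1}
    - {"slide": [0, 0, 0], "roll": 0, "fingers": -1}
  squeeze: 20

```text
t: 10.95
tool_pos: [0.4938, -0.1888, 0.0059]
orientation: [0.394, 1.533, -0.394]
force: [-0.7, 0.0, 6.1]
opening: 0.0454
```

```bash
python3 - <<'E'
from h import *
t=snap('top','t5.png');s=snap('side','s5.png')
f=lambda a,x,y,r:cv2.resize(cv2.imread(a)[y-r:y+r,x-r:x+r],(400,400),interpolation=cv2.INTER_CUBIC)
cv2.imwrite('pics/c5.png',np.hstack([f('pics/t5.png',326,215,30),f('pics/s5.png',285,274,30)]))
s=robot.read_state();print(s['tool_pos'],s['orientation'],s['force'],s['opening'])
E
```

```text
[ 0.49380089 -0.18887015  0.00587821] [ 0.39365397  1.53327056 -0.39416657] [-0.2339282   0.97973942  5.82604432] 0.045339543869280984
```

View pics/c5.png

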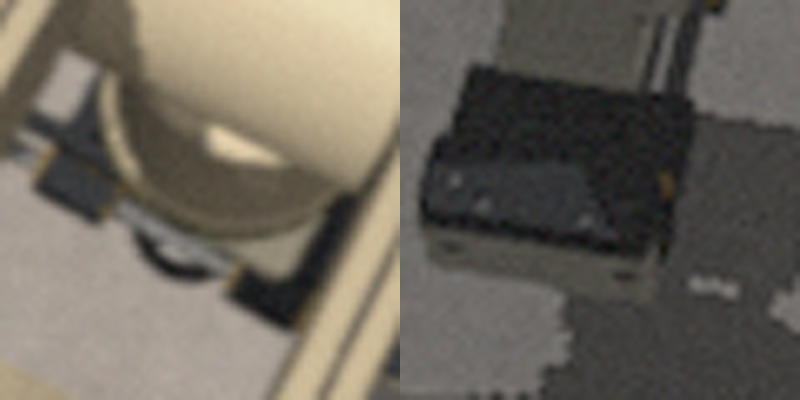

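play_rows:
  plan:
    - {"slide": [0, 0, 0], "roll": 0, "fingers": -1}
    - {"slide": [0, 0, 0.5], "roll": 0, "fingers": -1}
    - {"slide": [0, 0, 1], "roll": 0, "fingers": -1}
    - {"slide": [0, 0, 1], "roll": 0, "fingers": -1}
    - {"slide": [0, 0, 1], "roll": 0, "fingers": -1}
    - {"slide": [0, 0, 1], "roll": 0, "fingers": -1}
    - {"slide": [0.05, 0.7, 0.3], "roll": 0.3, "fingers": -1}
    - {"slide": [0.05, 0.8, 0], "roll": 0.3, "fingers": -1}
    - {"slide": [0.05, 0.8, 0], "roll": 0.3, "fingers": -1}
    - {"slide": [0.05, 0.8, 0], "roll": 0.3, "fingers": -1}
    - {"slide": [0.05, 0.8, 0], "roll": 0.3, "fingers": -1}
    - {"slide": [0.05, 0.8, 0], "roll": 0.3, "fingers": -1}
    - {"slide": [0.05, 0.8, 0], "roll": 0.3, "fingers": -1}
    - {"slide": [0.05, 0.8, 0], "roll": 0.3, "fingers": -1}
    - {"slide": [0.05, 0.8, 0], "roll": 0.3, "fingers": -1}
    - {"slide": [0, 0, 0], "roll": 0.1, "fingers": -1}
    - {"slide": [0, 0, 0], "roll": 0, "fingers": -1}
  squeeze: 40

```text
t: 13.18
tool_pos: [0.5066, 0.024, 0.1494]
orientation: [0.087, 1.569, -0.088]
force: [0.3, 0.6, -0.3]
opening: 0.0449
```

```bash
python3 - <<'E'
from h import *
t=snap('top','t6.png');s=snap('side','s6.png')
f=lambda a,x,y,r:cv2.resize(cv2.imread(a)[y-r:y+r,x-r:x+r],(400,400),interpolation=cv2.INTER_CUBIC)
cv2.imwrite('pics/c6.png',np.hstack([f('pics/t6.png',215,200,50),f('pics/s6.png',260,160,50)]))
s=robot.read_state();print(s['tool_pos'],s['orientation'],s['force'],s['opening'])
E
```

```text
[0.50660142 0.02365191 0.14923005] [ 0.08855078  1.5688546  -0.08895432] [-0.40064859 -0.22619646 -0.64984057] 0.045184617232709244
```

View pics/c6.png

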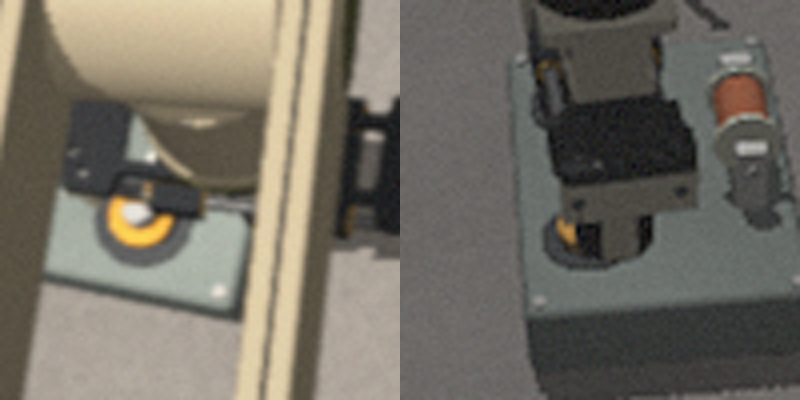

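```bash
python3 - <<'E'
from h import *
im=cv2.imread('pics/s6.png')
c=im[180:230,230:285]; g=np.clip(255*(cv2.resize(c,None,fx=14,fy=12,interpolation=cv2.INTER_NEAREST)/255.)**.5,0,255).astype(np.uint8)
T=np.array([.5066,.0238,.149]); a=np.linspace(0,2*np.pi,60)
for z,col in((-.006,(0,0,255)),(.026,(0,255,0))):
    q=np.array([(proj('side',T+[.023*np.cos(t),.023*np.sin(t),z])-[230,180]+.5)*[14,12] for t in a])
    cv2.polylines(g,[np.int32(q)],True,col,1)
cv2.imwrite('pics/k6.png',g)
E
```

```text
(no output)
```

View pics/k6.png

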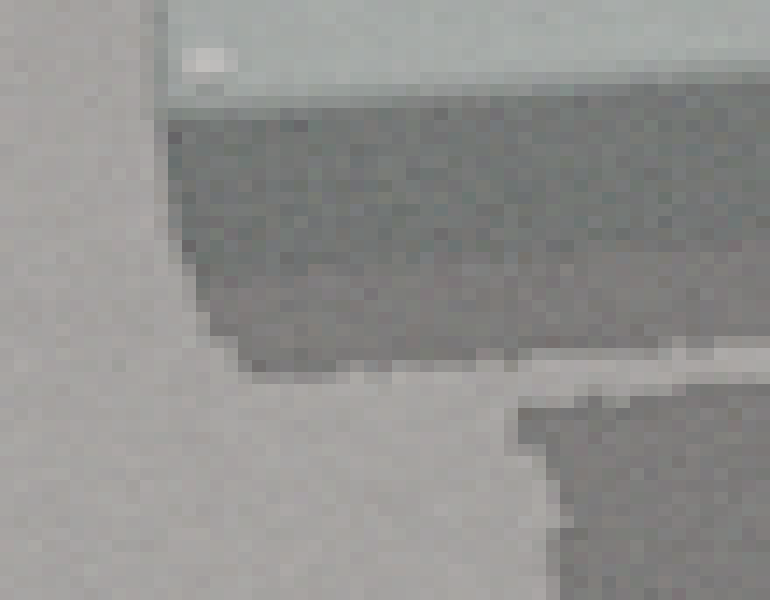

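```bash
python3 - <<'E'
from h import *
im=cv2.imread('pics/s6.png')
x0,y0=236,140;f=14
c=im[y0:y0+42,x0:x0+54]; g=np.clip(255*(cv2.resize(c,None,fx=f,fy=f,interpolation=cv2.INTER_NEAREST)/255.)**.5,0,255).astype(np.uint8)
T=np.array([.5066,.0238,.149]); a=np.linspace(0,2*np.pi,60)
for z,col in((-.006,(0,0,255)),(.026,(0,255,0))):
    q=np.array([(proj('side',T+[.023*np.cos(t),.023*np.sin(t),z])-[x0,y0]+.5)*f for t in a])
    cv2.polylines(g,[np.int32(q)],True,col,1)
# finger rectangle of tip: pad face width 15 along tool z (~x), at y -.0225
d=np.radians(83.6); yv=np.array([np.cos(d),np.sin(d),0]); xv=np.array([np.sin(d),-np.cos(d),0])
q=np.array([(proj('side',T-.0225*yv+sx*xv+[0,0,z])-[x0,y0]+.5)*f for sx,z in((-.0075,0),(.0075,0),(.0075,.02),(-.0075,.02))])
cv2.polylines(g,[np.int32(q)],True,(255,0,0),1)
cv2.imwrite('pics/k6b.png',g)
E
```

```text
(no output)
```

View pics/k6b.png

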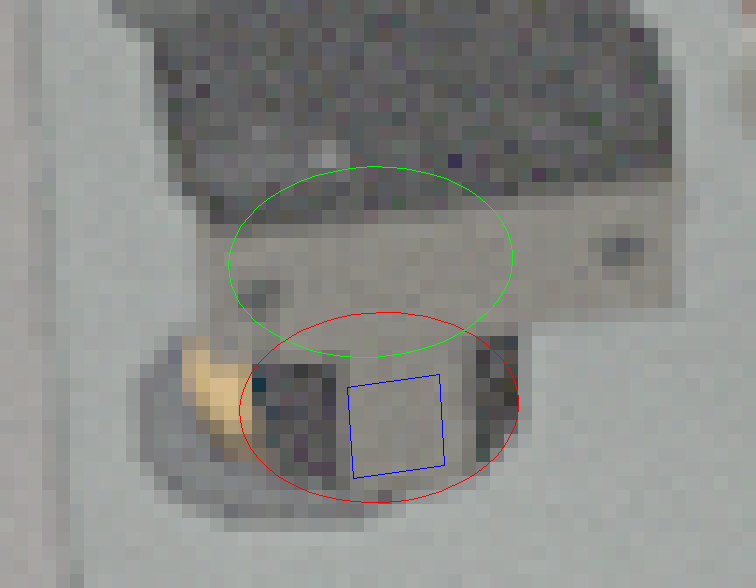

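```bash
python3 - <<'E'
from h import *
np.set_printoptions(precision=4,suppress=True)
b=ray('top',(149.4,194.2),.061);s=ray('top',(201.1,204.7),.061);print(b,s,s-b, s-b+[.5345,.2413,0])
c=ray('top',(199.86,203.42),.072);print(c)
im=cv2.imread('pics/t4.png')
# auto: dark ring fit via saturation/gray threshold
for n,(x,y) in(('brake',(149,194)),('shaft',(201,204))):
    r=20;g=cv2.GaussianBlur(cv2.resize(im[y-r:y+r,x-r:x+r],None,fx=8,fy=8,interpolation=cv2.INTER_CUBIC),(0,0),4)
    hsv=cv2.cvtColor(g,cv2.COLOR_BGR2HSV); m=((g.max(2)<125)|((hsv[...,1]>120))).astype(np.uint8)
    ct=max(cv2.findContours(m,0,1)[0],key=cv2.contourArea);el=cv2.fitEllipse(cv2.convexHull(ct))
    uv=(np.array(el[0])+.5)/8-.5+[x-r,y-r];print(n,np.array(el[1])/8,uv,ray('top',uv,.061))
print([ (robot.mark_of('top',k)[:1],robot.mark_of('side',k)[:1]) for k in('shaft','arrow','brake_grip')])
E
```

```text
[0.5339 0.2418 0.061 ] [0.5102 0.1149 0.061 ] [-0.0237 -0.127  -0.    ] [ 0.5108  0.1143 -0.    ]
[0.511  0.1161 0.072 ]
brake [23.2169 27.3184] [149.6755 193.5304] [0.5356 0.2413 0.061 ]
shaft [23.515  24.5669] [200.5171 204.227 ] [0.5113 0.1163 0.061 ]
[([{'point': [199.4, 202.7], 'p': 0.59}], [{'point': [254.8, 167.8], 'p': 0.67}]), ([{'point': [202.3, 185.7], 'p': 0.59}], []), ([{'point': [147.2, 193.0], 'p': 0.59}], [{'point': [249.5, 127.1], 'p': 0.6}])]
```

play_rows:
  plan:
    - {"slide": [0.04, 0.76, 0], "roll": 0, "fingers": -1}
    - {"slide": [0.04, 0.76, 0], "roll": 0, "fingers": -1}
    - {"slide": [0.04, 0.76, 0], "roll": 0, "fingers": -1}
    - {"slide": [0.04, 0.76, 0], "roll": 0, "fingers": -1}
    - {"slide": [0, 0, -0.7], "roll": 0, "fingers": -1}
    - {"slide": [0, 0, -0.7], "roll": 0, "fingers": -1}
    - {"slide": [0, 0, 0], "roll": 0, "fingers": -1}
    - {"slide": [0, 0, 0], "roll": 0, "fingers": -1}
  squeeze: 40

```text
t: 14.58
tool_pos: [0.5118, 0.1156, 0.1078]
orientation: [0.088, 1.568, -0.088]
force: [-0.3, 0.6, -0.4]
opening: 0.0455
```

```bash
python3 - <<'E'
from h import *
t=snap('top','t7.png');s=snap('side','s7.png')
f=lambda a,x,y,r:np.clip(255*(cv2.resize(cv2.imread(a)[y-r:y+r,x-r:x+r],(400,400),interpolation=cv2.INTER_CUBIC)/255.)**.6,0,255)
cv2.imwrite('pics/c7.png',np.hstack([f('pics/t7.png',200,200,30),f('pics/s7.png',260,155,30)]).astype(np.uint8))
s=robot.read_state();print(s['tool_pos'],s['orientation'],s['force'],s['opening'])
E
```

```text
[0.51228543 0.11562753 0.10831289] [ 0.0882016   1.56716536 -0.0876304 ] [ 0.80410242  0.13898198 -0.34914489] 0.04565658867765044
```

View pics/c7.png

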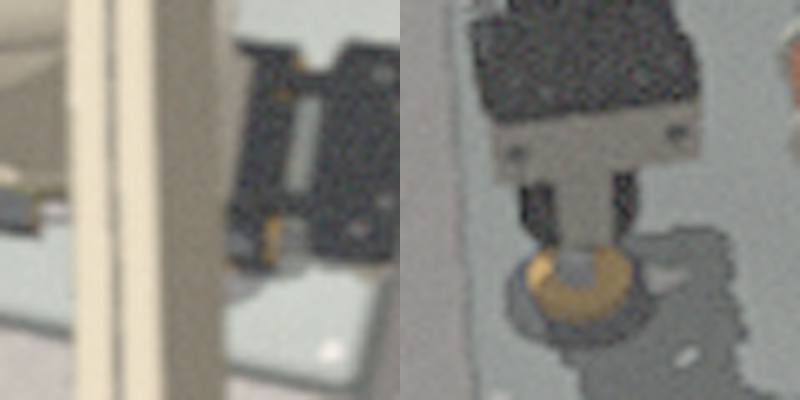

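```bash
python3 - <<'E'
from h import *
for z in(.061,.072,.086,.105,.115): print(z,(proj('side',[.511,.115,z])-[230,125]+.5)*400/60+[400,0])
print((proj('side',[.514,.115,.105])-[230,125]+.5)*400/60+[400,0])
E
```

```text
0.061 [577.97177027 294.0677039 ]
0.072 [576.46185239 272.63358935]
0.086 [574.51356352 244.97655754]
0.105 [571.82067859 206.74957524]
0.115 [570.38026427 186.302102  ]
[579.63784475 205.1106685 ]
```

play_rows:
  plan:
    - {"slide": [-0.045, 0, -0.2], "roll": 0, "fingers": -1}
    - {"slide": [0, 0, -0.2], "roll": 0, "fingers": -1}
    - {"slide": [0, 0, -0.1], "roll": 0, "fingers": -1}
    - {"slide": [0, 0, -0.1], "roll": 0, "fingers": -1}
    - {"slide": [0, 0, -0.07], "roll": 0, "fingers": -1}
    - {"slide": [0, 0, 0], "roll": 0, "fingers": -1}

```text
t: 15.42
tool_pos: [0.5101, 0.1155, 0.0868]
orientation: [0.088, 1.569, -0.088]
force: [0.4, -0.5, -1.2]
opening: 0.0457
```

play_rows:
  plan:
    - {"slide": [0, 0, -0.1], "roll": 0, "fingers": -1}
    - {"slide": [0, 0, -0.1], "roll": 0, "fingers": -1}
    - {"slide": [0, 0, 0], "roll": 0, "fingers": -1}

```text
t: 15.8
tool_pos: [0.5102, 0.1154, 0.0807]
orientation: [0.087, 1.569, -0.088]
force: [3.0, -3.2, -1.1]
opening: 0.0453
```

```bash
python3 - <<'E'
from h import *
s=snap('side','s8.png')
f=lambda a,x,y,r:np.clip(255*(cv2.resize(cv2.imread(a)[y-r:y+r,x-r:x+r],(500,500),interpolation=cv2.INTER_CUBIC)/255.)**.6,0,255)
cv2.imwrite('pics/c8.png',f('pics/s8.png',258,160,25).astype(np.uint8))
s=robot.read_state();print(s['tool_pos'],s['force'],s['wrist_torque'],s['opening'])
E
```

```text
[0.51021187 0.11537395 0.08075118] [ 1.36268475 -3.01038532 -1.15991675] [-0.53474168 -0.48675507  0.01299589] 0.045660378534953916
```

View pics/c8.png

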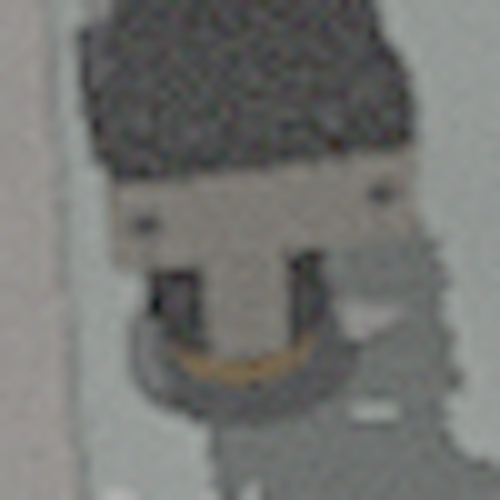

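play_rows:
  plan:
    - {"slide": [0.02, -0.03, -0.07], "roll": 0, "fingers": -1}
    - {"slide": [0, 0, -0.1], "roll": 0, "fingers": -1}
    - {"slide": [0, 0, 0], "roll": 0, "fingers": -1}

```text
t: 16.23
tool_pos: [0.5106, 0.115, 0.0759]
orientation: [0.088, 1.569, -0.087]
force: [-1.7, 0.3, 4.7]
opening: 0.0452
```

```bash
python3 - <<'E'
from h import *
s=robot.read_state();print(s['t'],s['tool_pos'],s['force'],s['wrist_torque'],s['opening'])
E
```

```text
16.225 [0.51064105 0.11498831 0.07593272] [-1.72998193  0.2890934   4.73777945] [-0.03661522  0.33006075 -0.00626165] 0.04519281390306882
```

play_rows:
  plan:
    - {"slide": [0, 0, -0.08], "roll": 0, "fingers": -1}
    - {"slide": [0, 0, -0.08], "roll": 0, "fingers": -1}
    - {"slide": [0, 0, 0], "roll": 0, "fingers": -1}
  squeeze: 50

```text
t: 16.6
tool_pos: [0.5108, 0.115, 0.0714]
orientation: [0.088, 1.569, -0.087]
force: [-3.0, 0.5, 6.2]
opening: 0.0453
```

```bash
python3 - <<'E'
from h import *
s=robot.read_state();print(s['t'],s['tool_pos'],s['force'],s['wrist_torque'],s['opening'])
E
```

```text
16.6 [0.51081147 0.114987   0.07140491] [-2.99998237  0.48936131  6.22096004] [ 0.02660739  0.46487601 -0.02108717] 0.04533678263231557
```

play_rows:
  plan:
    - {"slide": [-0.02, 0, -0.05], "roll": 0, "fingers": -1}
    - {"slide": [0, 0, -0.05], "roll": 0, "fingers": -1}
    - {"slide": [0, 0, 0], "roll": 0, "fingers": -1}

```text
t: 16.98
tool_pos: [0.5109, 0.115, 0.0698]
orientation: [0.088, 1.567, -0.087]
force: [-6.0, -1.1, 16.5]
opening: 0.0454
```

```bash
python3 - <<'E'
from h import *
s=snap('side','s9.png')
f=lambda a,x,y,r:np.clip(255*(cv2.resize(cv2.imread(a)[y-r:y+r,x-r:x+r],(500,500),interpolation=cv2.INTER_CUBIC)/255.)**.6,0,255)
cv2.imwrite('pics/c9.png',f('pics/s9.png',258,160,25).astype(np.uint8))
s=robot.read_state();print(s['t'],s['tool_pos'],s['force'],s['wrist_torque'],s['opening'])
E
```

```text
17.025 [0.51086078 0.11501707 0.06977157] [-6.12495919  0.15399388 15.67598752] [-0.14391831  1.01112936  0.03630787] 0.04516470087325565
```

View pics/c9.png

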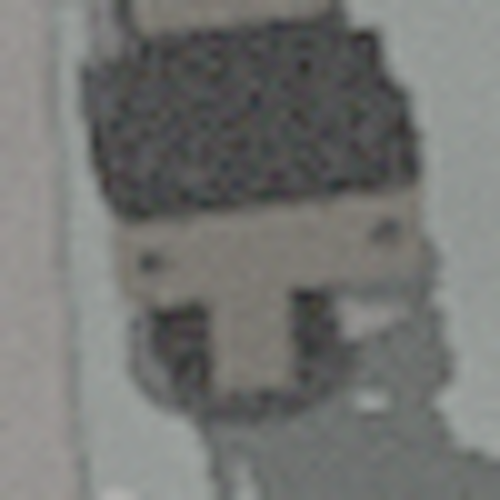

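play_rows:
  plan:
    - {"slide": [-0.03, 0, -0.01], "roll": 0, "fingers": -1}
    - {"slide": [0, 0, 0], "roll": 0, "fingers": -1}
    - {"slide": [0, 0, 0], "roll": 0, "fingers": -1}
    - {"slide": [0, 0, 0], "roll": 0, "fingers": -1}
    - {"slide": [0, 0, 0], "roll": 0, "fingers": -1}
    - {"slide": [0, 0, 0], "roll": 0, "fingers": -1}
    - {"slide": [0, 0, 0], "roll": 0, "fingers": -1}
    - {"slide": [0, 0, 0], "roll": 0, "fingers": -1}

```text
t: 18.02
tool_pos: [0.5108, 0.115, 0.0698]
orientation: [0.088, 1.566, -0.087]
force: [-3.4, -0.0, 14.7]
opening: 0.0449
```

```bash
python3 - <<'E'
from h import *
t=snap('top','t10.png')
s=robot.read_state();print(s['t'],s['tool_pos'],s['force'],s['wrist_torque'],s['opening'])
E
```

```text
18.075 [0.51080353 0.11499619 0.06981345] [-2.16157122 -0.38677687 15.01234352] [-0.10316809  0.49436841 -0.03966154] 0.0452781488517945
```

View pics/t10.png

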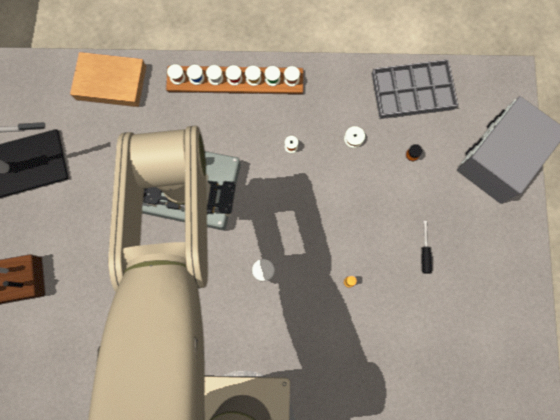

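```bash
python3 -c "
from plant import robot
print(robot.close_job()); s=robot.read_state(); print(s['t'],s['tool_pos'],s['force'])"
```

```text
the job is handed in; nothing more can be done
None
the job is handed in; nothing more can be done
```

The brake is released and the knob is on the D-shaft, pressed down against the collar. I handed the job in at about 18 s with the gripper still holding it.

- **Brake:** I turned the selector about 69° clockwise until it met its far stop, where the wrist read about 0.46 N m. Later pictures, after I let go, showed it staying in the turned position.
- **Knob:** I turned it about 22° so the ridge lines up with the arrow. It slid over the shaft with side forces of at most about 6 N. The downward push rose from about 6 N to about 16 N at the hard stop.
- **Seating:** With the tool tip at 69.8 mm, the knob's underside comes out at about 64 mm, which matches the collar fully down. It held there steadily for a second at about 15 N, against the roughly 9 N needed.
- **Checks that disagreed or were missing:**
  - The cameras disagreed by 2–5 mm on the shaft's position, so I used the brake grip and a side view of knob and collar for the final alignment.
  - The ridge was hidden by the gripper at the end, so its angle was not seen directly; I judge it from the turn made and the easy slide onto the shaft.
  - The other things on the bench looked unmoved in the last picture, except the hook pad, which the arm hid. I also did not look for the selector again in that picture, as the arm was over the winder.

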